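# Tip a tall measuring cylinder over the drain stand

## Task

Put the taller of the two measuring cylinders (the plain white one) to drain. First take it near its top and lean it, mouth towards the tray, in the cradle bar of the drain stand with its foot still down on the worktop, and let go of it there; then take it again low on the tube, near the foot, and finish the tip, so that it lies over the bar with its mouth down in the tray and its foot up in the air, and let go. Leave the shorter measuring cylinder standing where it is.

Things in the scene. Friction and masses are not known exactly. Their poses are not given: they have to be found in the camera images.
- plastic_cylinder: Taller measuring cylinder, white plastic, 261 mm, about 0.08 kg, upright on the worktop at the left. Tube 34 mm in diameter from 20 to 250 mm up, rim 40 mm, hexagonal foot 12 mm thick (62 mm across flats along its x, 71 across corners along y). Origin: centre of the underside; z along the tube to the mouth. Balances about 110 mm up.
- cylinder_mouth (a point): Centre of the taller cylinder's mouth, 261 mm from its underside. Leaning with the foot's centre at stand x = -155 mm, the tube is 54 degrees from upright and meets the bar 175 mm from its underside. Draining, it lies about 24 degrees below level, mouth to stand +x, the bar about 80 mm from the underside.
- drain_stand: Metal drain stand, fixed. Origin on the worktop below the cradle bar; x level, from bar to tray (about robot's right), y along bar. Bar: 12 mm round, top z 115 mm in its flat middle (y -12 to 12), rising to 145 mm at posts y -45, 45. White open tray: inside x 64 to 206, y -51 to 51, floor z 38, wall tops 54 mm. Base plate 6 mm thick, x -30 to 215, 110 wide. Foot's side: bare worktop, x below -30.
- measuring_cylinder: The shorter measuring cylinder, 231 mm tall: clear tube of 28 mm diameter with a hexagonal foot 53 x 61 mm. Loose bystander, upright on the worktop; stays where it is. Origin: centre of its underside; z up its tube. Not listed: a retort stand stands straight ahead of the robot (y about 0); its clamp jaws reach forward to about x = 520 mm, so carry things past it near the front edge (x about 420 mm).

How it is judged (in metres and radians):
On the way, in this order (a step that is already met when the one before it is completed fails the run):
1. the taller cylinder leans on the cradle bar, 35 to 72 degrees from upright, foot on the worktop on the side away from the tray, mouth past the bar, let go and still (angle between plastic_cylinder's own z axis and vertical between 0.61 and 1.26 rad and height (world z) of plastic_cylinder below 0.05 m and x of plastic_cylinder in the frame of drain_stand below -0.05 m and x of cylinder_mouth in the frame of drain_stand above 0 m and contact force between plastic_cylinder and drain_stand above 0.05 N and contact force between the fingers and plastic_cylinder below 0.05 N and linear speed of plastic_cylinder below 0.03 m/s), for 0.3 s.
2. it is gripped on the lower half of the tube, within 130 mm of its foot (contact force between the fingers and plastic_cylinder above 0.5 N and distance between the grasp point and plastic_cylinder below 0.13 m), for 0.1 s.
At the end, for the whole second after the job is handed in: The taller cylinder lies over the cradle bar, mouth 10 to 42 degrees below level, its centre inside the tray (within 45 mm of the middle line) and under 68 mm above the worktop, foot over 100 mm up, released, at rest; the shorter one upright within 30 mm of its start (angle between plastic_cylinder's own z axis and vertical between 1.75 and 2.3 rad and x of cylinder_mouth in the frame of drain_stand between 0.06 and 0.215 m and y of cylinder_mouth in the frame of drain_stand between -0.045 and 0.045 m and z of cylinder_mouth in the frame of drain_stand below 0.068 m and height (world z) of plastic_cylinder above 0.1 m and contact force between plastic_cylinder and drain_stand above 0.05 N and linear speed of plastic_cylinder below 0.02 m/s and angle between measuring_cylinder's own z axis and vertical below 0.2 rad and distance of measuring_cylinder from where it was at the start of the episode below 0.03 m); the robot touches nothing.
It fails at once if the shorter measuring cylinder is knocked over or shifted by more than 30 mm (angle between measuring_cylinder's own z axis and vertical above 0.5 rad or distance of measuring_cylinder from where it was at the start of the episode above 0.03 m).
It also fails if it takes over 61 s, if anything falls off the work surface, if the arm or the gripper's body presses on something with over 40 N, if the wrist force passes 120 N, or if a joint passes its speed limit or range.

## Robot

A 6-joint arm with a two-finger parallel gripper is mounted at the origin on a cart in front of the work surface, level with it; the furniture and walls round the work are solid. World frame = base frame: x ahead of the robot, y to its left, z up, the work surface at z = 0. Lengths are in m, angles in degrees, forces in N, time in s.
With the tool pointing down it reaches from about 0.4 to 0.825 m from the base axis. Payload 7 kg.
Tool frame: the origin (TCP) lies at the very end of the fingers, on their centre line; the grasp point (between the pads) lies 19 mm behind it; z points along the fingers, y is the line along which they close (so a half turn about z gives the same grasp; the last joint's range is limited). The gripper opens to 88 mm and grips with 3 to 60 N. Pads are 19 mm wide; open, the fingers measure 130 mm over their backs; the gripper's body (78 mm by 193 mm) begins 47 mm behind the grasp point.
Start: joints at [-51.446, 20.546, 0.682, 0, -70.136, -16.507], TCP at [0.253, -0.626, 0.227] pointing down, gripper open.
Joint ranges: [-176.03, 176.03], [-82.01, 121.73], [-58.28, 71.71], [-173.87, 95.51], [-174.79, -0.11], [-173.66, 173.66]. Speed limits (degrees/s): [136.94, 136.94, 172.46, 180, 180, 180].

## Interface

Orientations are given as [roll, pitch, yaw] about the fixed x, y, z axes, in that order (R = Rz(yaw) Ry(pitch) Rx(roll)).
In Python, from plant import ctrl, viewer gives the robot as it stands.
- The arm moves only by the tool servo_tool, never from a script. Its argument "rows" is a list of rows, each a list of 6 numbers: the shift along the world's x, y, z in mm, then the turn, a rotation vector about the world's x, y, z in degrees. A call has 1 to 5 rows; each row shifts and turns the commanded pose from where the row before left it; what a row does not reach is not made up. A row lasts 1/12 s, in which the tool goes at most 41.7 mm and 7.16 degrees, less where a joint would pass 70% of its speed; a pose out of reach is approached as far as the arm can. A call is refused whole if a number of a shift passes 41.7 or a number of a turn 7.16, either way. A call with a gripper value outside its range is refused whole. "fingers" is the finger opening in mm, from 0 to 87.6, set as the call begins (left out, the last holds). The fingers move at their own pace and stop on an object; the grip force is fixed at half the most. Time passes only in rows, so rows that do not move let the fingers close. It gives the time, the measured TCP pose, the force and the opening at its end, in the units of the state.
- ctrl.get_obs(): the state, without advancing time (a new reading comes with each control period).
- viewer.snapshot(name): name is "scene" or "top" or "wrist"; returns (picture, depth): 420x560x3 uint8, red, green, blue; 420x560 float32, m along the optical axis (not along the pixel's ray), 0 where there is no reading.
- viewer.calibration(name): a dict with "fx", "fy", "cx", "cy" (pixels), "origin" and "rotation" of the camera in the world. Camera axes: x right, y up, looking along -z (the intrinsics and any distortion apply to the point x, -y, -z); pixel columns grow to the right and rows downward; lengths in m; the calibration is good to about 2 mm. A picture is of the moment at which its call begins: read the wrist's pose just before it. calibration takes no time and is no camera call; for the wrist camera it gives the pose at the moment of the call.
- ctrl.close_job(): hands the job in, once; it reports no verdict.
The state is a dict: "clock": time; "joint_pos": joint angles; "qvel": joint speeds; "tau": joint torques, N m; "tool_pos": TCP position; "orientation": TCP orientation; "force": force on the tool from outside, world axes, zero at the start; "moment": the same for the moment, N m; "opening": finger opening in m.
Only numpy, scipy, OpenCV 4.12 (cv2) and the standard library are available. Lean on these libraries where they do the work, as an engineer would, in place of code of your own. Each camera call takes 0.05 s, during which the arm holds its last target. There are 200 camera calls.

## Working session

There is one attempt and no reset: what is moved stays moved. The work goes in short steps, Python scripts to look and compute and a tool call to move; the robot and the scene stay as the last step left them, time stands still between calls to the robot, and variables do not carry over. Pictures are saved under pics/ and viewed, on a budget of 10 in all, crops included, one or two more only if the job needs it, and the job is handed in when it is done.

Besides the shell and the picture viewer there is one more tool, called after "Request:" in YAML: its name, and indented under it one key for each argument. servo_tool: Moves the arm, as the interface text tells. Its arguments: {"type":"object","properties":{"rows":{"type":"array","items":{"type":"array","items":{"type":"number"}}},"fingers":{"type":"number"}},"required":["rows"]}

```bash
mkdir -p pics; cat > h.py <<'E'
import numpy as np, cv2
from plant import ctrl, viewer
def snap(n,f):
    p,d=viewer.snapshot(n); cv2.imwrite('pics/'+f,p[:,:,::-1]); c=viewer.calibration(n); np.savez('pics/'+f[:-4],p=p,d=d); return p,d,c
def cloud(d,c):
    v,u=np.mgrid[:d.shape[0],:d.shape[1]]
    P=np.stack([(u-c['cx'])/c['fx']*d,-(v-c['cy'])/c['fy']*d,-d],-1)
    return P@np.array(c['rotation']).T+np.array(c['origin'])
E
python3 - <<'E'
from h import *
print(ctrl.get_obs())
for n in('scene','top'):
    p,d,c=snap(n,n+'0.png'); print(n,c,d.min(),d.max())
a=cv2.imread('pics/scene0.png');b=cv2.imread('pics/top0.png')
E
```

```text
{'clock': 0.0, 'joint_pos': array([-5.14460723e+01,  2.05927624e+01,  6.32995621e-01, -2.14877474e-02,
       -7.01358490e+01, -1.65081729e+01]), 'qvel': array([-0.06026104, -0.01385464,  0.03772546, -0.0310434 ,  0.03794618,
       -0.06704748]), 'tau': array([ 1.65613937e-04, -5.82705331e+01,  2.93054688e+01,  6.99694991e+00,
        6.84364364e-03, -2.40360650e-04]), 'tool_pos': array([ 0.25316521, -0.62518537,  0.2255975 ]), 'orientation': array([ 1.79902585e+02, -7.80528838e-03, -1.57961557e+02]), 'force': array([0.29163643, 0.03810332, 0.41311275]), 'moment': array([ 0.03740251,  0.00973626, -0.04298537]), 'opening': 0.08770460025609335}
scene {'fx': 461.5073282592077, 'fy': 461.5073282592077, 'cx': 290.68072506962284, 'cy': 206.73326585206735, 'origin': array([0.03442321, 0.94638322, 0.83105153]), 'rotation': array([  57.64591279,    0.24543705, -154.15512962])} 0.0 2.821713
top {'fx': 532.3320434085429, 'fy': 532.3320434085429, 'cx': 282.6172984437368, 'cy': 210.7087904883118, 'origin': array([ 0.30548049, -0.00684538,  1.23399233]), 'rotation': array([ 10.15497144,  -0.12159652, -91.26990326])} 0.0 1.9859167
```

View pics/scene0.png

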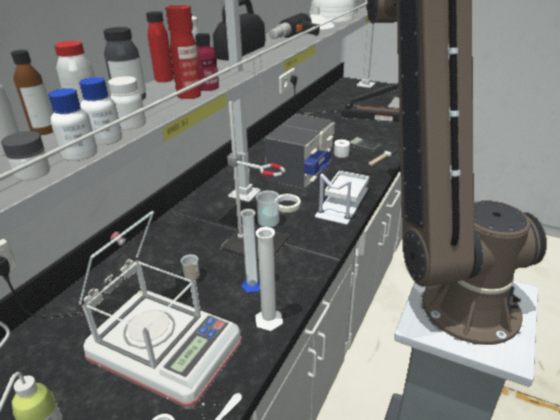

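View pics/top0.png

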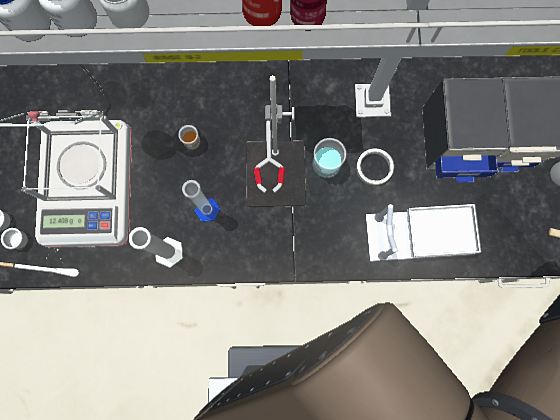

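Scene: tall cylinder at (267,230)–(268,320), short one with blue foot just behind it, stand at (343,195). Top: tall mouth (140,238), white foot (170,252); short foot (207,211); stand bar about (391,230), tray (410–480, 206–256).

```bash
sed -i 's/^def cloud/from scipy.spatial.transform import Rotation as Ro\ndef cloud/; s/np.array(c\[.rotation.\]).T/Ro.from_euler("xyz",c["rotation"],degrees=True).as_matrix().T/' h.py
python3 - <<'E'
from h import *
c=viewer.calibration('top'); f=np.load('pics/top0.npz'); P=cloud(f['d'],c);p=f['p'].astype(int)
H=cv2.cvtColor(f['p'],cv2.COLOR_RGB2HSV)
print('table z',P[262,330],P[230,140-20])
def blob(m,name):
    Q=P[m]; r=cv2.minAreaRect(Q[:,:2].astype(np.float32)*1000); print(name,m.sum(),Q.mean(0).round(4),Q.min(0).round(3),Q.max(0).round(3),np.round(r[0],1),np.round(r[1],1),round(r[2],1))
v,u=np.mgrid[:420,:560]
def win(a,b,c_,d): return (u>a)&(u<b)&(v>c_)&(v<d)
z=P[...,2]; white=(H[...,1]<60)&(H[...,2]>140)
blob(win(125,190,222,272)&(z>.003)&(z<.022)&white,'foot')
blob(win(120,190,222,272)&(z>.25)&(z<.275),'rim')
blob(win(180,225,180,225)&(z>.003)&(z<.022)&(H[...,0]>100)&(H[...,1]>120),'bluefoot')
blob(win(180,225,175,225)&(z>.215)&(z<.245),'shortrim')
w=win(360,490,195,265)
blob(w&(z>.001)&(z<.012)&white,'base')
blob(w&(z>.046)&(z<.06)&white&(u>405),'traywalls')
blob(w&(z>.032)&(z<.042)&white&(u>405),'trayfloor')
blob(w&(z>.1),'bar')
m=w&(z>.1)
for q in sorted(P[m].tolist())[::12]: print(np.round(q,3))
E
```

```text
table z [ 0.40388385 -0.12195973 -0.00629443] [0.48017506 0.34909934 0.05847936]
foot 328 [0.4322 0.2454 0.0085] [0.402 0.222 0.003] [0.483 0.341 0.019] [448.6 282.6] [133.8  61.6] 67.3
rim 183 [0.4368 0.2543 0.2594] [0.416 0.234 0.25 ] [0.455 0.272 0.265] [435.5 252.6] [38.9 37.7] 0.7
bluefoot 236 [0.5273 0.1596 0.0083] [0.505 0.137 0.003] [0.56  0.193 0.018] [529.3 160.5] [48.6 53.2] 38.2
shortrim 146 [0.5347 0.1649 0.2283] [0.515 0.147 0.215] [0.55  0.181 0.235] [532.3 163.8] [33.8 34.4] 87.5
base 1563 [ 0.458 -0.262  0.006] [ 0.405 -0.455  0.001] [ 0.517 -0.208  0.012] [ 463.6 -331.3] [111.6 243.6] 2.2
traywalls 437 [ 0.4675 -0.3737  0.0532] [ 0.409 -0.451  0.046] [ 0.524 -0.298  0.06 ] [ 466.2 -374.5] [110.5 151.6] 2.3
trayfloor 2658 [ 0.467  -0.3766  0.0377] [ 0.409 -0.448  0.032] [ 0.521 -0.297  0.042] [ 464.7 -373.5] [107.  149.3] 2.4
bar 341 [ 0.4472 -0.2188  0.2206] [ 0.305 -0.247  0.1  ] [ 0.51  -0.007  1.234] [ 379.1 -149. ] [ 79.7 310.1] 41.8
[ 0.305 -0.007  1.234]
[ 0.305 -0.007  1.234]
[ 0.305 -0.007  1.234]
[ 0.411 -0.239  0.112]
[ 0.414 -0.242  0.145]
[ 0.416 -0.236  0.126]
[ 0.418 -0.237  0.143]
[ 0.422 -0.243  0.142]
[ 0.427 -0.243  0.134]
[ 0.432 -0.238  0.132]
[ 0.437 -0.246  0.122]
[ 0.441 -0.236  0.122]
[ 0.446 -0.235  0.116]
[ 0.451 -0.236  0.113]
[ 0.455 -0.245  0.112]
[ 0.46  -0.235  0.112]
[ 0.465 -0.236  0.117]
[ 0.47  -0.243  0.115]
[ 0.474 -0.239  0.116]
[ 0.477 -0.238  0.123]
[ 0.482 -0.236  0.124]
[ 0.486 -0.234  0.126]
[ 0.489 -0.235  0.129]
[ 0.493 -0.233  0.133]
[ 0.497 -0.235  0.133]
[ 0.5   -0.234  0.115]
[ 0.503 -0.233  0.101]
[ 0.505 -0.233  0.136]
[ 0.508 -0.233  0.146]
```

```bash
python3 - <<'E'
from h import *
c=viewer.calibration('top'); f=np.load('pics/top0.npz'); P=cloud(f['d'],c)
H=cv2.cvtColor(f['p'],cv2.COLOR_RGB2HSV); v,u=np.mgrid[:420,:560]; z=P[...,2]
red=((H[...,0]<8)|(H[...,0]>170))&(H[...,1]>150)&(u>245)&(u<295)&(v>150)&(v<200)
print('jaws',P[red].min(0),P[red].max(0))
m=(u>240)&(u<300)&(v>70)&(v<200)&(z>.03)&(z<1.0)
print('clamp',np.percentile(P[m],[1,50,99],axis=0).round(3)); print((u[m].min(),u[m].max()))
w=(H[...,1]<60)&(H[...,2]>150)&(u>152)&(u<190)&(v>232)&(v<270)&(z<.03)&(z>.002)
n,l,s,_=cv2.connectedComponentsWithStats(w.astype(np.uint8)); k=1+s[1:,4].argmax(); print(s[k])
q=P[l==k]; h=cv2.convexHull((q[:,:2]*1000).astype(np.float32)); e=cv2.approxPolyDP(h,3.5,True)[:,0]
print(e.round(1)); d=np.roll(e,-1,0)-e; print(np.hypot(*d.T).round(1),(np.degrees(np.arctan2(d[:,1],d[:,0]))%60).round(1))
o=np.array([436,253]);print('R',np.hypot(*(e-o).T).round(1))
p=f['p'][215:280,120:200]; cv2.imwrite('pics/foot.png',cv2.resize(p[:,:,::-1],None,fx=8,fy=8,interpolation=cv2.INTER_CUBIC))
E
```

```text
jaws [ 0.30548049 -0.01705003  0.00921728] [0.59143492 0.04683905 1.23399233]
clamp [[ 0.517 -0.036  0.052]
 [ 0.654  0.002  0.274]
 [ 0.677  0.037  0.433]]
(np.int64(253), np.int64(293))
[155 237  27  30 336]
[[469.3 255.6]
 [465.1 265.3]
 [425.9 283.1]
 [414.1 280.1]
 [401.9 245.4]
 [419.6 222.2]
 [456.8 225.1]]
[10.6 43.  12.2 36.8 29.2 37.3 33. ] [53.4 35.5 14.5 10.6  7.4  4.4  7.8]
R [33.4 31.5 31.8 34.8 35.  34.9 34.8]
```

View pics/foot.png

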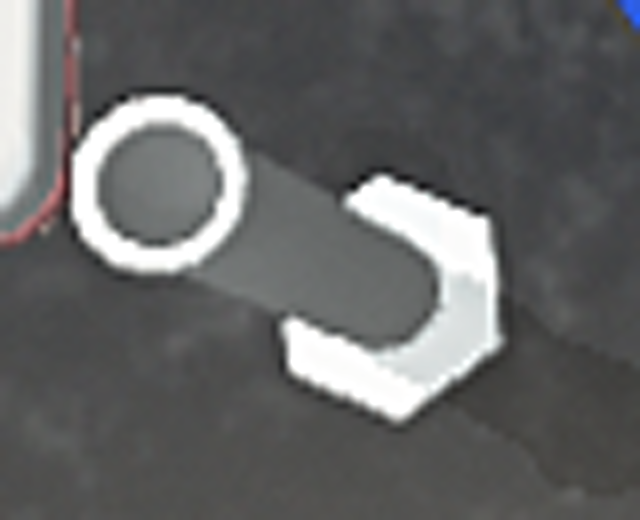

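Foot edge facing −y lies ~6° from world x, so a small yaw (−4°) aligns it with the bar. Tall at (0.436, 0.253), short at (0.530, 0.162), stand origin (0.460, −0.239), stand x ≈ (0.04, −0.999). Moving over.

Request:
servo_tool:
  rows:
    - [11,35,6,0,0,0]
    - [11,35,6,0,0,0]
    - [11,35,6,0,0,0]
    - [11,35,6,0,0,0]
    - [11,35,6,0,0,0]

```text
clock: 0.52
tool_pos: [0.3083, -0.4489, 0.2562]
orientation: [179.9, -0.0, -158.0]
force: [1.3, 0.6, -0.1]
opening: 0.0875
```

Request:
servo_tool:
  rows:
    - [11,35,6,0,0,0]
    - [11,35,6,0,0,0]
    - [11,35,6,0,0,0]
    - [11,35,6,0,0,0]
    - [11,35,6,0,0,0]

```text
clock: 0.93
tool_pos: [0.3632, -0.2739, 0.2867]
orientation: [180.0, 0.0, -158.0]
force: [0.4, 0.0, -0.1]
opening: 0.0876
```

Request:
servo_tool:
  rows:
    - [11,35,6,0,0,0]
    - [11,35,6,0,0,0]
    - [11,35,6,0,0,0]
    - [11,35,6,0,0,0]
    - [11,35,6,0,0,0]

```text
clock: 1.35
tool_pos: [0.4181, -0.0988, 0.3169]
orientation: [180.0, 0.0, -157.9]
force: [1.1, -0.2, -0.5]
opening: 0.0877
```

Request:
servo_tool:
  rows:
    - [1,35,0,0,0,0]
    - [1,35,0,0,0,0]
    - [1,35,0,0,0,0]
    - [1,35,0,0,0,0]
    - [1,35,0,0,0,0]

```text
clock: 1.77
tool_pos: [0.4227, 0.0761, 0.3166]
orientation: [180.0, 0.0, -157.9]
force: [1.0, 0.3, -0.9]
opening: 0.0875
```

Request:
servo_tool:
  rows:
    - [1,35,0,0,0,6.7]
    - [1,35,0,0,0,6.7]
    - [1,35,0,0,0,6.7]
    - [1,15,0,0,0,6.7]
    - [1,0,0,0,0,6.7]

```text
clock: 2.18
tool_pos: [0.4281, 0.1973, 0.3158]
orientation: [180.0, -0.1, -124.0]
force: [0.8, -0.6, -0.2]
opening: 0.0875
```

Request:
servo_tool:
  rows:
    - [1,0,0,0,0,6.7]
    - [1,0,0,0,0,6.7]
    - [0,0,0,0,0,6.7]
    - [0,0,0,0,0,6.7]
    - [0,0,0,0,0,6.7]

```text
clock: 2.6
tool_pos: [0.4301, 0.1943, 0.3162]
orientation: [180.0, -0.0, -90.6]
force: [0.4, -0.2, 0.6]
opening: 0.0874
```

Request:
servo_tool:
  rows:
    - [0,0,0,0,0,6.7]
    - [0,0,0,0,0,0.3]
    - [0,0,0,0,0,0]

```text
clock: 2.85
tool_pos: [0.4302, 0.1943, 0.3163]
orientation: [180.0, -0.0, -84.1]
force: [-0.5, 0.3, 0.3]
opening: 0.0875
```

```bash
python3 - <<'E'
from h import *
print(ctrl.get_obs()['joint_pos'].round(1))
for n in('wrist','top'):
    p,d,c=snap(n,n+'1.png'); P=cloud(d,c); z=P[...,2]
    m=(z>.254)&(z<.268)&(np.hypot(P[...,0]-.436,P[...,1]-.253)<.04)
    r=cv2.minAreaRect(P[m][:,:2].astype(np.float32)*1000) if m.any() else 0; print(n,m.sum(),r)
E
```

```text
[ 48.3  -1.9 -15.1  -0.  -76.9 -42.4]
wrist 476 ((434.0087890625, 251.19949340820312), (29.1215763092041, 39.9476432800293), 7.180535793304443)
top 0 0
```

View pics/wrist1.png

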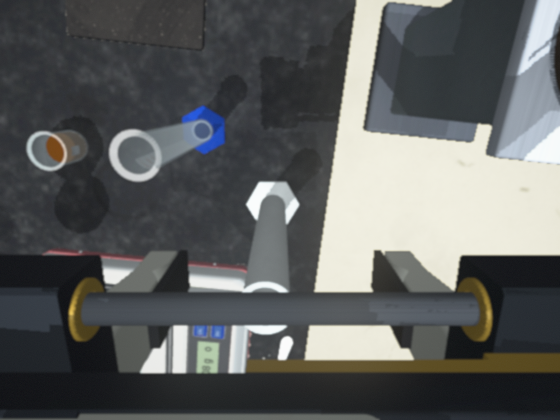

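Wrist view: rim centred at (266,300) between the fingers, foot (272,205) beyond, short cylinder clear at (135,155). Rim estimate (0.435, 0.252) agrees with the top view.

Request:
servo_tool:
  rows:
    - [2,29,0,0,0,0]
    - [3,29,0,0,0,0]
    - [0,0,0,0,0,0]
    - [0,0,-20,0,0,0]
    - [0,0,-20,0,0,0]

```text
clock: 3.37
tool_pos: [0.4357, 0.2533, 0.2767]
orientation: [-179.9, 0.1, -84.1]
force: [0.0, 0.5, -0.3]
opening: 0.0873
```

Request:
servo_tool:
  rows:
    - [0,0,-20,0,0,0]
    - [0,0,-20,0,0,0]
    - [0,0,-19,0,0,0]
    - [0,0,0,0,0,0]

```text
clock: 3.7
tool_pos: [0.4336, 0.2509, 0.2139]
orientation: [179.7, -0.2, -84.1]
force: [-1.3, -1.3, -0.0]
opening: 0.0881
```

Request:
servo_tool:
  rows:
    - [0,0,0,0,0,0]
    - [0,0,0,0,0,0]
    - [0,0,0,0,0,0]
    - [0,0,0,0,0,0]
    - [0,0,0,0,0,0]
  fingers: 20

```text
clock: 4.12
tool_pos: [0.4356, 0.2527, 0.2185]
orientation: [-179.9, 0.1, -84.0]
force: [0.7, -0.2, 0.2]
opening: 0.0595
```

Request:
servo_tool:
  rows:
    - [0,0,0,0,0,0]
    - [0,0,0,0,0,0]
    - [0,0,0,0,0,0]
    - [0,0,0,0,0,0]
    - [0,0,0,0,0,0]

```text
clock: 4.53
tool_pos: [0.4354, 0.2524, 0.2177]
orientation: [-180.0, 0.0, -84.0]
force: [0.2, 0.6, 0.6]
opening: 0.0363
```

Request:
servo_tool:
  rows:
    - [0,0,0,0,0,0]
    - [0,0,0,0,0,0]
    - [0,0,10,0,0,0]
    - [-3,0,15,0,0,0]
    - [-3,0,15,0,0,0]

```text
clock: 4.95
tool_pos: [0.4291, 0.252, 0.258]
orientation: [179.9, -0.1, -84.0]
force: [0.0, 1.0, -0.4]
opening: 0.0364
```

Request:
servo_tool:
  rows:
    - [-4,-5,5,0,0,-6.6]
    - [-4,-10,5,0,0,-6.6]
    - [-2,-15,0,0,0,-6.6]
    - [0,-15,0,0,0,-6.6]
    - [0,-15,0,0,0,-6.6]

```text
clock: 5.37
tool_pos: [0.4191, 0.1918, 0.2681]
orientation: [180.0, 0.0, -117.2]
force: [0.3, -0.5, -1.3]
opening: 0.0368
```

Request:
servo_tool:
  rows:
    - [0,-15,0,0,0,-6.6]
    - [0,-15,0,0,0,-6.6]
    - [0,-15,0,0,0,-6.6]
    - [0,-15,0,0,0,-6.6]
    - [0,-15,0,0,0,-6.6]

```text
clock: 5.78
tool_pos: [0.4192, 0.1166, 0.2681]
orientation: [180.0, 0.0, -150.3]
force: [1.2, 0.0, -0.9]
opening: 0.0364
```

Request:
servo_tool:
  rows:
    - [0,-20,0,0,0,-6.6]
    - [0,-20,0,0,0,-6.6]
    - [0,-25,0,0,0,0]
    - [0,-25,0,0,0,0]
    - [0,-25,0,0,0,0]

```text
clock: 6.2
tool_pos: [0.4191, 0.0013, 0.2682]
orientation: [180.0, 0.0, -163.1]
force: [0.9, 0.4, -1.3]
opening: 0.036
```

Request:
servo_tool:
  rows:
    - [0,-28,0,0,0,0]
    - [0,-28,0,0,0,0]
    - [0,-28,0,0,0,0]
    - [0,-27,0,0,0,0]
    - [0,0,0,0,0,6.6]

```text
clock: 6.62
tool_pos: [0.4188, -0.1118, 0.268]
orientation: [-180.0, -0.0, -156.8]
force: [-0.4, -0.1, -0.5]
opening: 0.0363
```

Request:
servo_tool:
  rows:
    - [3,0,0,0,0,6.6]
    - [3,0,0,0,0,6.6]
    - [3,0,0,0,0,6.6]
    - [3,0,0,0,0,6.6]
    - [3,0,0,0,0,6.6]

```text
clock: 7.03
tool_pos: [0.4343, -0.1087, 0.268]
orientation: [180.0, 0.0, -123.2]
force: [-0.9, 0.5, -0.8]
opening: 0.0366
```

Request:
servo_tool:
  rows:
    - [4,0,0,0,0,6.6]
    - [4,0,0,0,0,6.6]
    - [4,0,0,0,0,6.6]
    - [4,0,0,0,0,6.6]
    - [4,0,0,0,0,6.6]

```text
clock: 7.45
tool_pos: [0.4544, -0.1086, 0.268]
orientation: [180.0, 0.0, -90.2]
force: [0.5, -1.0, -2.0]
opening: 0.0364
```

Request:
servo_tool:
  rows:
    - [1,0,0,0,0,2.8]
    - [0,0,0,0,0,0]
    - [0,0,0,0,0,0]

```text
clock: 7.7
tool_pos: [0.4552, -0.1086, 0.2678]
orientation: [180.0, 0.0, -87.9]
force: [0.2, 0.2, -1.9]
opening: 0.0364
```

```bash
python3 - <<'E'
from h import *
print(ctrl.get_obs()['joint_pos'].round(1),ctrl.get_obs()['tool_pos'])
snap('scene','scene2.png')
E
```

```text
[ 10.8  -1.  -20.4  -0.  -70.5  -8.6] [ 0.45523937 -0.10862979  0.26777688]
```

View pics/scene2.png

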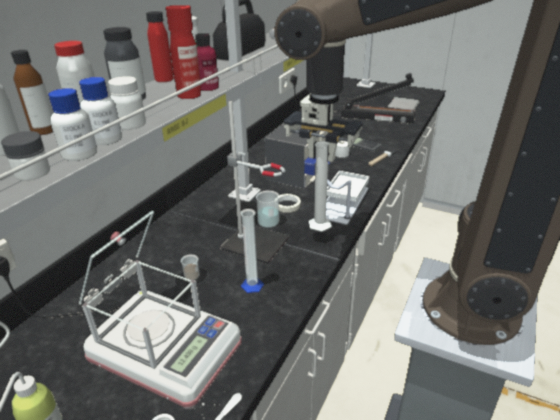

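The tall cylinder hangs upright at (320,185) before the stand; short one untouched at (250,285). Now the tilt.

Request:
servo_tool:
  rows:
    - [0.8,-22.3,-2,6.75,0.27,0]
    - [0.8,-22,-5,6.75,0.27,0]
    - [0.8,-21.3,-8,6.75,0.27,0]
    - [0.8,-20.2,-10.8,6.75,0.27,0]
    - [0,0,0,0,0,0]

```text
clock: 8.17
tool_pos: [0.456, -0.1979, 0.2349]
orientation: [179.0, 26.5, -88.9]
force: [-0.7, 1.1, -4.5]
opening: 0.0364
```

Request:
servo_tool:
  rows:
    - [0.8,-19,-13.6,6.75,0.27,0]
    - [0.8,-17.2,-16,6.75,0.27,0]
    - [0.8,-15.2,-18,6.75,0.27,0]
    - [0.5,-13,-20,6.75,0.27,0]
    - [0,0,0,0,0,0]

```text
clock: 8.58
tool_pos: [0.4578, -0.2581, 0.1587]
orientation: [177.4, 54.2, -90.2]
force: [-1.3, 3.1, -8.2]
opening: 0.0365
```

```bash
python3 - <<'E'
from h import *
print(ctrl.get_obs()['joint_pos'].round(1),ctrl.get_obs()['tool_pos'],ctrl.get_obs()['orientation'])
snap('scene','scene3.png')
E
```

```text
[ -38.3   36.    10.8  -38.9 -103.7   43.7] [ 0.457782   -0.25810212  0.15867074] [177.38539251  54.22570076 -90.19101807]
```

View pics/scene3.png

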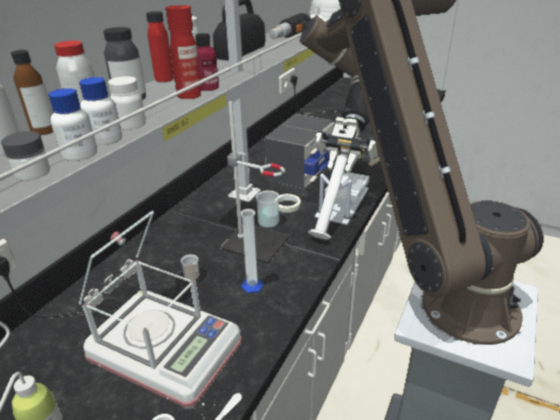

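Request:
servo_tool:
  rows:
    - [3,0,0,0,0,0]
    - [0,0,0,0,0,0]
    - [0,0,0,0,0,0]

```text
clock: 8.88
tool_pos: [0.4648, -0.2547, 0.1778]
orientation: [-179.9, 52.6, -87.4]
force: [0.2, 0.0, -0.7]
opening: 0.0364
```

```bash
cat >> h.py <<'E'
O=np.array([.460,-.239,0]); X=np.array([.04,-.999,0]); Y=np.array([.999,.04,0])
def stand(p): p=np.asarray(p)-O; return np.stack([p@X,p@Y,p[...,2]],-1)
def tcp():
    o=ctrl.get_obs(); R=Ro.from_euler('xyz',o['orientation'],degrees=True).as_matrix(); R=np.stack([stand(O+R[:,i]) for i in range(3)],-1)
    print('t',o['clock'],'tcp stand mm',(stand(o['tool_pos'])*1000).round(1),'tool y',R[:,1].round(3),'tool z',R[:,2].round(3),'F',o['force'].round(1)); return o
E
python3 - <<'E'
from h import *
tcp()
p,d,c=snap('scene','s3b.png'); S=stand(cloud(d,c))*1000
H=cv2.cvtColor(p,cv2.COLOR_RGB2HSV); v,u=np.mgrid[:420,:560]
m=(S[...,0]>-230)&(S[...,0]<-45)&(abs(S[...,1])<60)&(S[...,2]>12)&(S[...,2]<200)&(d>0)&(v>130)
Q=S[m]; print(m.sum(),Q.min(0),Q.max(0))
for a in range(-200,-40,20):
    q=Q[(Q[:,0]>a)&(Q[:,0]<a+20)]
    if len(q): print(a+10,len(q),'y',np.percentile(q[:,1],[2,98]).round(0),'z',np.percentile(q[:,2],[2,98]).round(0))
E
```

```text
t 8.8833 tcp stand mm [ 15.8   4.2 177.8] tool y [ 0.003 -1.    -0.001] tool z [-0.794 -0.002 -0.608] F [ 0.2  0.  -0.7]
546 [-155.94593374  -29.64364626   12.6285219 ] [-45.28788159  38.47740956 138.76902146]
-150 49 y [-21.  25.] z [36. 48.]
-130 115 y [-27.  33.] z [13. 60.]
-110 102 y [-12.  18.] z [42. 81.]
-90 103 y [-13.  18.] z [59. 97.]
-70 104 y [-13.  18.] z [ 87. 119.]
-50 73 y [-12.  20.] z [102. 135.]
```

Settled (the low reading was a lag); the cloud suggests the tube sags ~4° in the grip, harmless. Lower gently, watching force.

Request:
servo_tool:
  rows:
    - [-4,0,-4,0,0,0]
    - [0,0,-4,0,0,0]
    - [0,0,-4,0,0,0]
    - [0,0,0,0,0,0]
    - [0,0,0,0,0,0]

```text
clock: 9.35
tool_pos: [0.4598, -0.2549, 0.1626]
orientation: [179.7, 52.9, -87.9]
force: [-0.4, -2.5, 2.1]
opening: 0.0363
```

Request:
servo_tool:
  rows:
    - [0,0,-3,0,0,0]
    - [0,0,-3,0,0,0]
    - [0,0,0,0,0,0]
    - [0,0,0,0,0,0]

```text
clock: 9.68
tool_pos: [0.4597, -0.2548, 0.1559]
orientation: [179.6, 52.9, -87.9]
force: [0.4, 1.7, -0.3]
opening: 0.0365
```

```bash
cat >> h.py <<'E'
def prof(f):
    tcp(); p,d,c=snap('scene',f); S=stand(cloud(d,c))*1000; v,u=np.mgrid[:420,:560]
    m=(S[...,0]>-230)&(S[...,0]<-15)&(abs(S[...,1])<50)&(S[...,2]>5)&(S[...,2]<200)&(d>0)&(v>130)
    Q=S[m]; print(m.sum(),Q.min(0).round(),Q.max(0).round())
    t=Q[(abs(Q[:,1]-3)<4)]; 
    for a in range(-200,-15,10):
        q=t[(t[:,0]>a)&(t[:,0]<a+10)]
        if len(q): i=q[:,2].argmax(); print(len(q),'top',q[i].round(0),end='; ')
E
python3 - <<'E'
from h import *
prof('s4.png')
E
```

```text
t 9.6833 tcp stand mm [ 15.8  -0.9 155.9] tool y [ 0.001 -1.     0.004] tool z [-0.798 -0.003 -0.603] F [ 0.4  1.7 -0.3]
837 [-229.  -49.    5.] [-15.  49. 159.]
4 top [-170.    1.   52.]; 6 top [-170.    5.   51.]; 9 top [-151.    3.   50.]; 14 top [-143.   -1.   57.]; 12 top [-132.    1.   67.]; 8 top [-121.    2.   75.]; 8 top [-110.    3.   82.]; 11 top [-104.    5.   88.]; 11 top [-92.   1.  97.]; 9 top [-81.   2. 104.]; 12 top [-71.  -1. 113.]; 8 top [-64.   2. 119.]; 7 top [-53.   3. 127.]; 9 top [-40.   2. 138.]; 13 top [-33.   4. 144.]; 12 top [-22.   6. 152.]; 7 top [-19.   0. 155.];
```

Request:
servo_tool:
  rows:
    - [0,-3,-3,1.2,0,0]
    - [0,-3,-3,1.2,0,0]
    - [0,-2,-2,0.6,0,0]
    - [0,0,0,0,0,0]
    - [0,0,0,0,0,0]

```text
clock: 10.15
tool_pos: [0.4596, -0.263, 0.1474]
orientation: [179.7, 56.0, -87.9]
force: [-0.9, 2.2, -0.6]
opening: 0.0366
```

```bash
python3 - <<'E'
from h import *
prof('s5.png')
E
```

```text
t 10.15 tcp stand mm [ 23.9  -1.4 147.4] tool y [ 0.001 -1.     0.003] tool z [-0.829 -0.002 -0.559] F [-0.9  2.2 -0.6]
822 [-227.  -50.    5.] [-15.  49. 150.]
7 top [-173.    4.   64.]; 5 top [-168.    2.   61.]; 8 top [-151.   -0.   58.]; 13 top [-142.    3.   66.]; 10 top [-131.    1.   74.]; 6 top [-126.   -0.   78.]; 9 top [-115.    1.   85.]; 10 top [-101.    0.   95.]; 6 top [-94.  -0.  98.]; 9 top [-83.   4. 109.]; 9 top [-71.   6. 112.]; 9 top [-62.  -0. 119.]; 5 top [-58.   1. 124.]; 7 top [-40.   5. 130.]; 7 top [-35.   0. 136.]; 14 top [-23.   1. 143.]; 7 top [-16.   1. 150.];
```

Request:
servo_tool:
  rows:
    - [0,0,-2,-1,0,0]
    - [0,0,0,0,0,0]

```text
clock: 10.37
tool_pos: [0.46, -0.263, 0.1468]
orientation: [179.9, 54.8, -87.7]
force: [-0.8, 2.6, 1.1]
opening: 0.0362
```

Request:
servo_tool:
  rows:
    - [0,0,0,0,0,0]
    - [0,0,0,0,0,0]
    - [0,0,0,0,0,0]
    - [0,0,0,0,0,0]
    - [0,0,0,0,0,0]
  fingers: 60

```text
clock: 10.78
tool_pos: [0.4599, -0.2632, 0.1464]
orientation: [179.8, 54.9, -87.8]
force: [0.0, -0.3, 0.7]
opening: 0.0591
```

```bash
python3 - <<'E'
from h import *
prof('s6.png')
E
```

```text
t 10.7833 tcp stand mm [ 24.2  -1.1 146.4] tool y [ 0.001 -1.     0.002] tool z [-0.818 -0.002 -0.576] F [ 0.  -0.3  0.7]
829 [-221.  -50.    5.] [-15.  49. 151.]
2 top [-174.   -0.   52.]; 8 top [-170.    1.   52.]; 9 top [-151.    2.   51.]; 13 top [-142.   -0.   56.]; 7 top [-131.    4.   66.]; 6 top [-123.    1.   72.]; 10 top [-111.   -1.   84.]; 9 top [-102.    3.   88.]; 8 top [-93.  -0.  94.]; 9 top [-83.   4. 102.]; 9 top [-71.   2. 109.]; 8 top [-64.   2. 119.]; 6 top [-55.  -1. 122.]; 6 top [-42.   1. 125.]; 11 top [-30.   2. 140.]; 10 top [-24.   4. 143.]; 6 top [-18.   0. 151.];
```

View pics/s6.png

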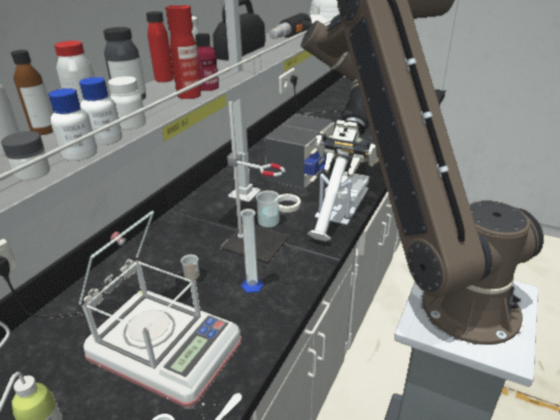

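The tall cylinder leans on the bar, foot down at (320,236), fingers open: about 52° from upright. Retract and check the retort jaws' extents for the second approach.

Request:
servo_tool:
  rows:
    - [0.5,-10,7,0,0,0]
    - [0.8,-16,11.5,0,0,0]
    - [0.8,-16,11.5,0,0,0]
    - [0.8,-16,11.5,0,0,0]
    - [0,-10,25,0,0,0]

```text
clock: 11.25
tool_pos: [0.462, -0.3324, 0.2115]
orientation: [179.5, 55.0, -88.1]
force: [-1.0, -0.6, -1.7]
opening: 0.0604
```

```bash
python3 - <<'E'
from h import *
o=tcp();print(o['joint_pos'].round(1))
for n in('top','scene'):
    f=np.load(f'pics/{n}0.npz'); P=cloud(f['d'],viewer.calibration(n)); Q=P[(P[...,0]>.45)&(P[...,0]<.6)&(abs(P[...,1])<.08)&(P[...,2]>.03)&(f['d']>0)]
    for a in np.arange(.45,.6,.02):
        q=Q[(Q[:,0]>a)&(Q[:,0]<a+.02)]
        if len(q)>2: print(n,a.round(2),len(q),q.min(0).round(3)[1:],q.max(0).round(3)[1:])
E
```

```text
t 11.25 tcp stand mm [ 93.4  -1.7 211.5] tool y [ 0.001 -1.     0.005] tool z [-0.819 -0.003 -0.573] F [-1.  -0.6 -1.7]
[ -42.7   38.2   22.3  -39.1 -113.7   41.9]
top 0.51 92 [-0.011  0.267] [0.034 0.278]
top 0.53 135 [-0.015  0.267] [0.039 0.279]
top 0.55 135 [-0.017  0.269] [0.041 0.281]
top 0.57 74 [-0.004  0.269] [0.027 0.279]
top 0.59 21 [0.008 0.269] [0.014 0.277]
scene 0.51 44 [-0.009  0.269] [0.036 0.278]
scene 0.53 66 [-0.012  0.267] [0.041 0.279]
scene 0.55 56 [-0.014  0.268] [0.041 0.279]
scene 0.57 23 [0.004 0.268] [0.023 0.278]
scene 0.59 10 [0.01  0.267] [0.016 0.276]
```

Jaws at z 0.267–0.281, x ≥ 0.517, y > −0.017: I'll regrasp with the tool 12° off vertical so the gripper body stays clear.

Request:
servo_tool:
  rows:
    - [0,0,32,0,0,0]
    - [0,0,32,0,0,0]
    - [0,0,32,-4,-0.16,0]
    - [-0.8,18,0,-6.5,-0.26,0]
    - [-0.8,18,0,-6.5,-0.26,0]

```text
clock: 11.67
tool_pos: [0.4615, -0.2982, 0.3102]
orientation: [-180.0, 37.4, -87.8]
force: [1.6, 1.7, 0.8]
opening: 0.0599
```

Request:
servo_tool:
  rows:
    - [-0.8,20,0,-6.5,-0.26,0]
    - [-0.8,20,0,-6.5,-0.26,0]
    - [-0.8,20,0,-6.5,-0.26,0]
    - [-0.8,20,0,-6.5,-0.26,0]
    - [-0.8,20,0,-6.5,-0.26,0]

```text
clock: 12.08
tool_pos: [0.458, -0.1952, 0.3113]
orientation: [-179.8, 5.0, -87.8]
force: [0.8, 0.6, -0.7]
opening: 0.0599
```

Request:
servo_tool:
  rows:
    - [-0.8,20,0,-6.5,-0.26,0]
    - [-0.8,20,0,-6.5,-0.26,0]
    - [-0.8,20,0,-4,-0.16,0]
    - [0,13,0,0,0,0]
    - [0,0,0,0,0,0]
  fingers: 80

```text
clock: 12.5
tool_pos: [0.4548, -0.1196, 0.3098]
orientation: [180.0, -11.7, -87.5]
force: [-0.4, -0.2, 0.8]
opening: 0.0794
```

Request:
servo_tool:
  rows:
    - [0,0,0,0,0,0]
    - [0,0,0,0,0,0]
    - [0,0,0,0,0,0]

```text
clock: 12.75
tool_pos: [0.4549, -0.123, 0.3092]
orientation: [179.9, -11.7, -87.9]
force: [0.1, -0.0, -0.7]
opening: 0.0801
```

```bash
python3 - <<'E'
from h import *
prof('s7.png')
E
```

```text
t 12.75 tcp stand mm [-116.1   -0.5  309.2] tool y [-0.003 -1.     0.002] tool z [ 0.202 -0.002 -0.979] F [ 0.1 -0.  -0.7]
829 [-225.  -49.    5.] [-15.  50. 151.]
1 top [-173.    0.   51.]; 10 top [-168.    5.   54.]; 4 top [-158.   -0.   49.]; 15 top [-148.    1.   56.]; 9 top [-131.    1.   63.]; 10 top [-121.    2.   74.]; 6 top [-112.    2.   77.]; 7 top [-104.   -1.   86.]; 7 top [-95.  -0.  95.]; 9 top [-80.   2. 100.]; 10 top [-76.   1. 112.]; 11 top [-63.  -1. 116.]; 9 top [-51.   3. 123.]; 7 top [-41.   1. 132.]; 9 top [-30.   2. 136.]; 12 top [-20.  -0. 149.]; 5 top [-18.  -0. 145.];
```

Request:
servo_tool:
  rows:
    - [0,0,-32,0,0,0]
    - [0,0,-32,0,0,0]
    - [0,0,-32,0,0,0]
    - [0,0,-32,0,0,0]
    - [0,0,-32,0,0,0]

```text
clock: 13.22
tool_pos: [0.4547, -0.1232, 0.1477]
orientation: [179.9, -11.6, -87.9]
force: [0.3, 0.2, 0.3]
opening: 0.08
```

Request:
servo_tool:
  rows:
    - [0,0,-30,0,0,0]
    - [0,0,-25,0,0,0]
    - [0,0,-20,0,0,0]
    - [0,0,-10,0,0,0]
    - [0,0,0,0,0,0]

```text
clock: 13.63
tool_pos: [0.4531, -0.1237, 0.0617]
orientation: [179.6, -11.7, -87.8]
force: [-0.8, 0.0, 1.0]
opening: 0.0798
```

Request:
servo_tool:
  rows:
    - [0,0,-16,0,0,0]
    - [0,0,-15,0,0,0]
    - [0,0,0,0,0,0]
    - [0,0,0,0,0,0]

```text
clock: 13.97
tool_pos: [0.4547, -0.1229, 0.0332]
orientation: [179.8, -11.7, -87.8]
force: [0.3, 0.2, 0.7]
opening: 0.08
```

```bash
python3 - <<'E'
from h import *
prof('s8.png'); snap('wrist','w8.png')
E
```

```text
t 13.9667 tcp stand mm [-116.2   -0.7   33.2] tool y [-0.002 -1.     0.003] tool z [ 0.203 -0.003 -0.979] F [0.3 0.2 0.7]
1209 [-202.  -50.    5.] [-24.  50. 200.]
18 top [-189.    6.  199.]; 3 top [-174.    3.   55.]; 48 top [-167.   -0.  166.]; 12 top [-157.    5.  140.]; 15 top [-140.    0.   58.]; 10 top [-133.    0.   68.]; 6 top [-124.    1.   69.]; 5 top [-112.    2.   80.]; 7 top [-104.    2.   85.];
```

View pics/w8.png

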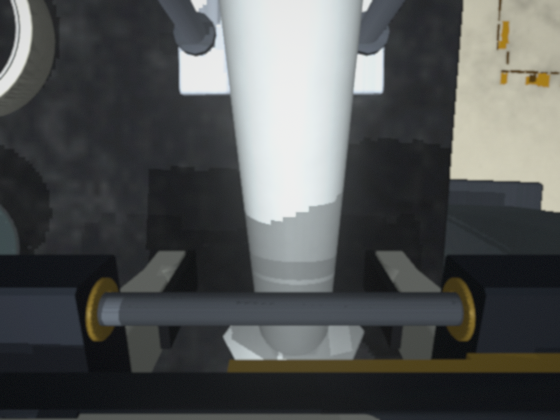

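Wrist view: tube centred (cols 225–360 at top, about 293 by the pads) between the open fingers, foot visible at (292,340). Close, and compute the tip path.

Request:
servo_tool:
  rows:
    - [0,0,0,0,0,0]
    - [0,0,0,0,0,0]
    - [0,0,0,0,0,0]
    - [0,0,0,0,0,0]
    - [0,0,0,0,0,0]
  fingers: 20

```text
clock: 14.48
tool_pos: [0.4549, -0.122, 0.0331]
orientation: [179.9, -11.7, -87.7]
force: [-1.5, 1.7, 0.1]
opening: 0.0523
```

Request:
servo_tool:
  rows:
    - [0,0,0,0,0,0]
    - [0,0,0,0,0,0]
    - [0,0,0,0,0,0]
    - [0,0,0,0,0,0]
    - [0,0,0,0,0,0]

```text
clock: 14.9
tool_pos: [0.4547, -0.1221, 0.0329]
orientation: [179.9, -11.7, -87.7]
force: [-0.2, 0.3, -0.8]
opening: 0.0325
```

```bash
python3 - <<'E'
from h import *
o=tcp(); t=stand(o['tool_pos'])[[0,2]]*1000; print(o['opening'])
B=np.array([0,109.]); N=20
def U(th,dl,s):
    a=np.radians(th); d=np.array([np.sin(a),np.cos(a)]); n=np.array([-d[1],d[0]]); return B+(23+dl)*n-s*d,d,n
u,d,n=U(52.5,1,175.5); r=np.array([(t-u)@d,(t-u)@n]); print('U',u,'tcp in tube',r)
last=t
for k in range(1,N+1):
    f=k/N; th=52.5+61.5*f; dl=1+6*min(1,f*4); s=175.5-95.5*f
    u,d,n=U(th,dl,s); p=u+r[0]*d+r[1]*n; q=(p-last).round(0); last=last+q
    print('[%.1f, %d, %d, 3.07, 0.12, 0]'%(q[0]*.04,-q[0],q[1]),'U',u.round(0),'corner',(u-31*n)[1].round(),'mouthlow',(u+261*d-20*n).round(),'tcp',p.round())
E
```

```text
t 14.9 tcp stand mm [-117.    -0.6   32.9] tool y [-0.001 -1.     0.002] tool z [ 0.202 -0.002 -0.979] F [-0.2  0.3 -0.8]
0.03250648313816744
U [-153.84378552   21.20284938] tcp in tube [ 36.33205627 -13.18928359]
[-0.0, 1, 10, 3.07, 0.12, 0] U [-155.   33.] corner 8.0 mouthlow [ 72. 164.] tcp [-118.   43.]
[0.0, 0, 10, 3.07, 0.12, 0] U [-155.   45.] corner 19.0 mouthlow [ 78. 164.] tcp [-118.   53.]
[0.0, -1, 10, 3.07, 0.12, 0] U [-155.   57.] corner 30.0 mouthlow [ 84. 163.] tcp [-117.   63.]
[0.1, -2, 9, 3.07, 0.12, 0] U [-154.   68.] corner 40.0 mouthlow [ 91. 161.] tcp [-115.   72.]
[0.1, -2, 9, 3.07, 0.12, 0] U [-152.   80.] corner 51.0 mouthlow [ 98. 159.] tcp [-113.   81.]
[0.1, -3, 8, 3.07, 0.12, 0] U [-149.   89.] corner 60.0 mouthlow [105. 156.] tcp [-110.   89.]
[0.2, -4, 7, 3.07, 0.12, 0] U [-145.   99.] corner 69.0 mouthlow [112. 151.] tcp [-106.   96.]
[0.2, -4, 7, 3.07, 0.12, 0] U [-141.  108.] corner 77.0 mouthlow [118. 146.] tcp [-102.  103.]
[0.2, -4, 6, 3.07, 0.12, 0] U [-136.  116.] corner 85.0 mouthlow [125. 141.] tcp [-98. 109.]
[0.2, -5, 6, 3.07, 0.12, 0] U [-
[... 288 characters left out ...]
44.] corner 113.0 mouthlow [148. 113.] tcp [-76. 129.]
[0.2, -6, 4, 3.07, 0.12, 0] U [-105.  149.] corner 119.0 mouthlow [153. 104.] tcp [-70. 133.]
[0.2, -6, 3, 3.07, 0.12, 0] U [-98. 154.] corner 124.0 mouthlow [157.  95.] tcp [-64. 136.]
[0.2, -6, 2, 3.07, 0.12, 0] U [-91. 158.] corner 128.0 mouthlow [161.  86.] tcp [-58. 138.]
[0.2, -6, 2, 3.07, 0.12, 0] U [-84. 162.] corner 132.0 mouthlow [164.  76.] tcp [-52. 140.]
[0.2, -6, 1, 3.07, 0.12, 0] U [-76. 165.] corner 135.0 mouthlow [166.  66.] tcp [-46. 141.]
[0.3, -7, 1, 3.07, 0.12, 0] U [-68. 167.] corner 138.0 mouthlow [168.  55.] tcp [-39. 142.]
[0.2, -6, 0, 3.07, 0.12, 0] U [-61. 169.] corner 141.0 mouthlow [169.  45.] tcp [-33. 142.]
```

Request:
servo_tool:
  rows:
    - [0,1,10,3.07,0.12,0]
    - [0,0,10,3.07,0.12,0]
    - [0,-1,10,3.07,0.12,0]
    - [0.1,-2,9,3.07,0.12,0]
    - [0.1,-2,9,3.07,0.12,0]

```text
clock: 15.32
tool_pos: [0.4553, -0.1254, 0.0816]
orientation: [180.0, 3.9, -87.7]
force: [0.7, -0.8, -1.3]
opening: 0.0325
```

Request:
servo_tool:
  rows:
    - [0.1,-3,8,3.07,0.12,0]
    - [0.2,-4,7,3.07,0.12,0]
    - [0.2,-4,7,3.07,0.12,0]
    - [0.2,-4,6,3.07,0.12,0]
    - [0.2,-5,6,3.07,0.12,0]

```text
clock: 15.73
tool_pos: [0.4561, -0.1461, 0.1154]
orientation: [180.0, 19.2, -87.7]
force: [-0.1, -0.0, -0.7]
opening: 0.0327
```

Request:
servo_tool:
  rows:
    - [0,0,0,0,0,0]
    - [0,0,0,0,0,0]

```text
clock: 15.9
tool_pos: [0.4559, -0.1471, 0.1144]
orientation: [179.9, 19.0, -87.9]
force: [0.6, 0.5, -0.8]
opening: 0.0331
```

```bash
python3 - <<'E'
from h import *
tcp(); snap('scene','s9.png')
E
```

```text
t 15.9 tcp stand mm [-91.9  -0.4 114.4] tool y [-0.003 -1.     0.002] tool z [-0.326 -0.001 -0.945] F [ 0.6  0.5 -0.8]
```

View pics/s9.png

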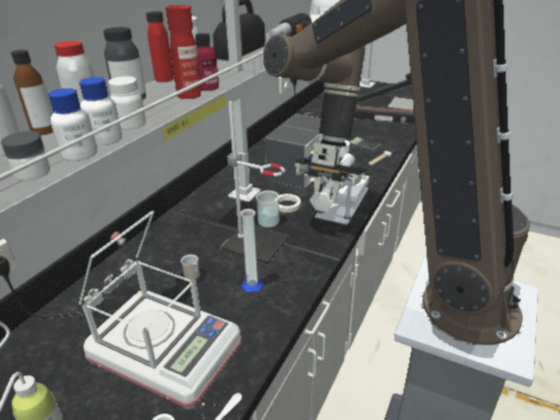

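The foot is in the air at (322,195), tube near level over the bar. Continue.

Request:
servo_tool:
  rows:
    - [0.2,-5,5,3.07,0.12,0]
    - [0.2,-6,5,3.07,0.12,0]
    - [0.2,-6,4,3.07,0.12,0]
    - [0.2,-6,4,3.07,0.12,0]
    - [0.2,-6,3,3.07,0.12,0]

```text
clock: 16.37
tool_pos: [0.4568, -0.1743, 0.1362]
orientation: [179.9, 34.5, -87.6]
force: [0.4, -0.2, -0.5]
opening: 0.033
```

Request:
servo_tool:
  rows:
    - [0.2,-6,2,3.07,0.12,0]
    - [0.2,-6,2,3.07,0.12,0]
    - [0.2,-6,1,3.07,0.12,0]
    - [0.2,-5,1,3.07,0.12,0]
    - [0,0,0,0,0,0]

```text
clock: 16.78
tool_pos: [0.4568, -0.1983, 0.1396]
orientation: [179.5, 46.9, -88.1]
force: [0.2, -0.1, -0.7]
opening: 0.0329
```

Request:
servo_tool:
  rows:
    - [0,0,0,0,0,0]
    - [0,0,0,0,0,0]

```text
clock: 16.95
tool_pos: [0.4576, -0.1972, 0.1416]
orientation: [179.8, 46.6, -87.7]
force: [-0.1, 0.7, -1.8]
opening: 0.0325
```

```bash
cat >> h.py <<'E'
def prof2(n,f):
    p,d,c=snap(n,f); S=stand(cloud(d,c))*1000; H=cv2.cvtColor(p,cv2.COLOR_RGB2HSV)
    m=(S[...,0]>-120)&(S[...,0]<215)&(abs(S[...,1])<50)&(S[...,2]>57)&(S[...,2]<230)&(d>0); Q=S[m]; print(n,m.sum())
    for a in range(-120,215,15):
        q=Q[(Q[:,0]>a)&(Q[:,0]<a+15)]
        if len(q): i=q[:,2].argmax(); print(a+7,len(q),'top',q[i].round(),'y',np.percentile(q[:,1],[3,97]).round(),end='; ')
    print()
E
python3 - <<'E'
from h import *
tcp(); prof2('top','t10.png'); prof2('scene','s10.png')
E
```

```text
t 16.95 tcp stand mm [-41.9  -0.7 141.6] tool y [ 0.002 -1.     0.002] tool z [-0.727 -0.003 -0.687] F [-0.1  0.7 -1.8]
top 2277
-83 60 top [-77.  23. 159.] y [-13.  20.]; -68 287 top [-60.  20. 195.] y [-25.  31.]; -53 144 top [-58.  -8. 203.] y [-26.  28.]; -38 240 top [-44.   1. 181.] y [-31.  31.]; -23 335 top [-16.  49. 225.] y [-38.  38.]; -8 552 top [ -1. -48. 230.] y [-49.  47.]; 7 372 top [ 13.  37. 230.] y [-49.  47.]; 22 99 top [ 17.   1. 230.] y [-49.  22.]; 37 127 top [ 32. -20. 223.] y [-49. -14.]; 52 54 top [ 49. -13. 219.] y [-44. -12.]; 67 1 top [ 75.  -9. 125.] y [-9. -9.]; 82 6 top [ 75.  -7. 125.] y [-14.  -7.]; 
scene 1247
-83 70 top [-75.   3. 166.] y [-25.  22.]; -68 253 top [-61.   9. 201.] y [-30.  28.]; -53 53 top [-59. -18. 202.] y [-30.  21.]; -38 32 top [-30. -25. 173.] y [-34. -20.]; -23 104 top [-17. -36. 226.] y [-42.  45.]; -8 419 top [ -7. -48. 230.] y [-49.  46.]; 7 110 top [ 10. -21. 230.] y [-50.  47.]; 22 45 top [ 16. -10. 229.] y [-49.  35.]; 37 38 top [ 39. -15. 229.] y [-48.  22.]; 52 19 top [ 55. -13. 226.] y [-49.  34.]; 67 23 top [ 71. -14. 230.] y [-17.  -5.]; 82 9 top [ 85. -13. 121.] y [-18. -14.]; 97 11 top [ 98. -15. 229.] y [-18. -12.]; 112 9 top [109. -10. 112.] y [-18.  -8.]; 127 10 top [131.  -7. 104.] y [-18.  -8.]; 142 12 top [136. -12.  99.] y [-17.  -3.]; 157 13 top [151.  -8.  95.] y [-17.  -3.]; 172 15 top [171.  -6.  88.] y [-17.   2.]; 202 2 top [205. -37.  59.] y [-37. -20.];
```

View pics/t10.png

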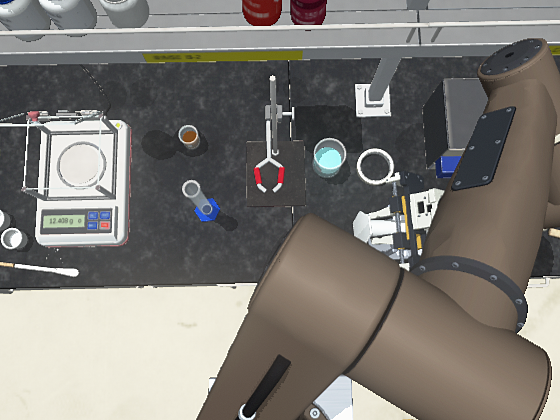

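Top view: arm over the stand, foot in the air at (375,228); short cylinder's foot still at (207,211). Scene profile: tube falls 21° toward the tray, mouth at x≈178. Last bit of tip and lowering.

Request:
servo_tool:
  rows:
    - [0.1,-3,-1,1.6,0.06,0]
    - [0.1,-2,-2,1.6,0.06,0]
    - [0,0,-2,0,0,0]
    - [0,0,-1,0,0,0]
    - [0,0,0,0,0,0]

```text
clock: 17.47
tool_pos: [0.4577, -0.2032, 0.1353]
orientation: [179.8, 49.9, -87.8]
force: [0.7, 0.6, 0.1]
opening: 0.0326
```

Request:
servo_tool:
  rows:
    - [0,0,0,0,0,0]
    - [0,0,0,0,0,0]

```text
clock: 17.63
tool_pos: [0.4579, -0.2033, 0.136]
orientation: [179.9, 49.9, -87.7]
force: [-0.6, -0.0, 0.1]
opening: 0.0334
```

```bash
python3 - <<'E'
from h import *
tcp(); prof2('scene','s11.png')
E
```

```text
t 17.6333 tcp stand mm [-35.7  -0.7 136. ] tool y [ 0.001 -1.     0.001] tool z [-0.764 -0.001 -0.645] F [-0.6 -0.   0.1]
scene 1384
-83 7 top [-75. -13. 146.] y [-22.  14.]; -68 192 top [-61.  12. 180.] y [-30.  28.]; -53 169 top [-51.  -3. 195.] y [-28.  27.]; -38 22 top [-33. -27. 161.] y [-33. -24.]; -23 42 top [-17. -23. 176.] y [-36. -19.]; -8 290 top [ -3. -35. 226.] y [-49.  46.]; 7 254 top [  2. -45. 225.] y [-48.  47.]; 22 165 top [ 30.  11. 229.] y [-46.  46.]; 37 101 top [ 34.  -4. 230.] y [-49.  41.]; 52 30 top [ 46.  43. 230.] y [-50.  43.]; 67 14 top [ 65. -13. 222.] y [-44. -13.]; 82 20 top [ 83. -14. 228.] y [-17. -12.]; 97 15 top [104. -17. 230.] y [-18. -13.]; 112 14 top [107. -22. 229.] y [-26. -12.]; 127 9 top [122. -10.  98.] y [-16. -10.]; 142 10 top [144.  -4.  89.] y [-17.  -4.]; 157 9 top [152.  -8.  86.] y [-17.  -9.]; 172 13 top [177.  -8.  78.] y [-19.  -1.]; 187 5 top [183.  -3.  74.] y [-9.  7.]; 202 3 top [200. -35.  61.] y [-35. -17.];
```

Rim top at (183,74) mm matches the expected resting pose (183,75). Release and retract.

Request:
servo_tool:
  rows:
    - [0,0,0,0,0,0]
    - [0,0,0,0,0,0]
    - [0,0,0,0,0,0]
    - [0,0,0,0,0,0]
    - [0,0,0,0,0,0]
  fingers: 62

```text
clock: 18.1
tool_pos: [0.4578, -0.203, 0.136]
orientation: [179.9, 49.9, -87.7]
force: [-0.1, -0.8, -0.1]
opening: 0.0592
```

Request:
servo_tool:
  rows:
    - [0,0,0,0,0,0]
    - [0,-3,6,0,0,0]
    - [0.4,-9,12,0,0,0]
    - [0.4,-10,18,0,0,0]
    - [0.4,-10,20,0,0,0]

```text
clock: 18.52
tool_pos: [0.4587, -0.2353, 0.1924]
orientation: [179.8, 50.0, -87.8]
force: [0.4, -0.1, -0.4]
opening: 0.0618
```

Request:
servo_tool:
  rows:
    - [0,-10,25,0,0,0]
    - [0,-10,30,0,0,0]
    - [0,-10,30,0,0,0]
    - [0,-10,30,0,0,0]
    - [0,0,30,0,0,0]

```text
clock: 18.93
tool_pos: [0.4584, -0.2766, 0.3384]
orientation: [179.8, 49.9, -87.8]
force: [0.5, -0.6, -1.0]
opening: 0.0621
```

Request:
servo_tool:
  rows:
    - [0,0,0,0,0,0]
    - [0,0,0,0,0,0]
    - [0,0,0,0,0,0]

```text
clock: 19.18
tool_pos: [0.4588, -0.275, 0.337]
orientation: [179.9, 49.9, -87.7]
force: [-0.4, 0.2, -0.5]
opening: 0.0622
```

```bash
python3 - <<'E'
from h import *
tcp(); prof2('scene','s12.png')
E
```

```text
t 19.1833 tcp stand mm [ 35.9  -2.6 337. ] tool y [ 0.001 -1.     0.001] tool z [-0.765 -0.001 -0.644] F [-0.4  0.2 -0.5]
scene 673
-83 5 top [-75.  -1. 150.] y [-7. 13.]; -68 207 top [-61. -16. 177.] y [-29.  29.]; -53 149 top [-50. -12. 194.] y [-27.  28.]; -38 1 top [-43.  -3. 188.] y [-3. -3.]; -8 136 top [ -1.  -6. 155.] y [-49.  46.]; 7 42 top [ 11.  -6. 149.] y [-49.  30.]; 22 16 top [ 18.  -7. 145.] y [-16.   0.]; 37 10 top [ 39.  -1. 137.] y [-17.  -1.]; 52 14 top [ 48.  -8. 131.] y [-18.  -4.]; 67 12 top [ 63.  -3. 126.] y [-17.  -4.]; 82 8 top [ 78.  -5. 119.] y [-15.   3.]; 97 11 top [ 93.   3. 113.] y [-16.   2.]; 112 10 top [105. -11. 103.] y [-16.  -2.]; 127 9 top [125.  -2.  99.] y [-17.  -2.]; 142 10 top [137.  -6.  94.] y [-16.  -5.]; 157 10 top [159.  -6.  83.] y [-17.  -7.]; 172 10 top [172.  -6.  76.] y [-16.  12.]; 187 7 top [182.   0.  74.] y [-15.   7.]; 202 6 top [201.  46.  59.] y [-32.  45.];
```

View pics/s12.png

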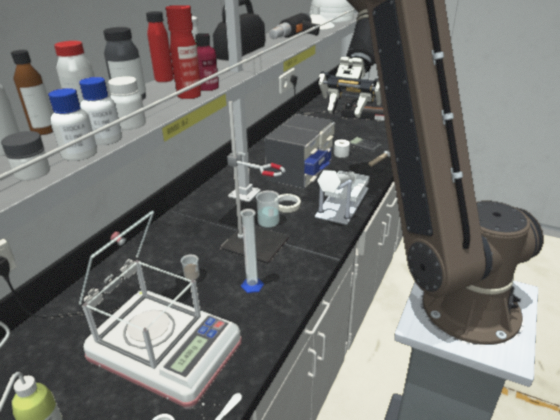

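The tall cylinder lies over the bar with its foot up at (335,182) and its mouth in the tray. The gripper is clear at (350,85), and the short cylinder still stands at (250,285). Handing in.

```bash
python3 -c "
from h import *
print(ctrl.close_job())"
```

```text
the job is handed in; nothing more can be done
None
```

The taller cylinder is draining: it lies over the cradle bar with its mouth in the tray and its foot in the air. I handed the job in at about 19 s; no verdict is reported.

**What I did:**
- **Lean:** I took the cylinder near its top, about 237 mm up, and carried it past the retort stand near the front edge. I leaned it on the bar with its foot on the worktop and let go. It rested about 52.5° from upright, with the foot centre at stand x ≈ −155 mm.
- **Tip:** I then gripped it about 45 mm from the foot, tipped it over the bar, released it and moved the gripper clear.

**Last checks, from the depth picture after release:**
- The tube slopes about 23° down towards the tray. The top of the rim is at stand x ≈ 182 mm, z ≈ 74 mm, which puts the mouth centre at about x 174 mm, z 56 mm, near the middle line.
- The foot's underside is about 160 mm up.
- The last picture shows the gripper well clear and the shorter cylinder upright in the same place. I judged that by eye and did not measure it again.

**What disagreed:** The tool pose read about 16 to 19 mm low at the end of the first tilt, then settled on the next reading. Just before the first release the foot was a few mm off the worktop, and it dropped into place when I let go.

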